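Free jammed dipping baskets and sort them into their drip dishes

ROBOT

A 6-joint arm with a two-finger parallel gripper is mounted at the origin on the work surface. World frame = base frame: x ahead of the robot, y to its left, z up, the work surface at z = 0. Lengths are in m, angles in rad, forces in N, time in s.
With the tool pointing down it reaches from about 0.375 to 0.9 m from the base axis. Payload 3.1 kg.
Tool frame: the origin (TCP) lies at the very end of the fingers, on their centre line; the grasp point (between the pads) lies 19 mm behind it; z points along the fingers, y is the line along which they close (so a half turn about z gives the same grasp; the last joint's range is limited). The gripper opens to 85 mm and grips with 20 to 120 N. Pads are 22 mm wide; open, the fingers measure 114 mm over their backs; the gripper's body (76 mm by 85 mm) begins 54 mm behind the grasp point. The pads swing forward as they close: fully open they stand 13 mm farther back than shut.
Start: joints at [-1.355, 0.527, 1.433, -0, 1.181, -0.178], TCP at [0.24, -0.577, 0.231] pointing down, gripper open.
Joint ranges: [-3.08, 3.08], [-0.75, 2.2], [0.22, 2.44], [-1.43, 4.57], [0, 2.65], [-2.85, 2.85]. Speed limits (rad/s): [2.79, 2.79, 3.14, 3.14, 3.14, 3.14].

INTERFACE

Orientations are given as [roll, pitch, yaw] about the fixed x, y, z axes, in that order (R = Rz(yaw) Ry(pitch) Rx(roll)).
In Python, from plant import bot, snapshot, get_calibration, finish_job gives the robot as it stands.
- The arm moves only by the shell command python3 -m handwheel 'ROWS' [OPENING]. ROWS is a JSON object of lists of equal length, an entry for each row: "slide": the shift along the world's x, y, z in units of 50 mm (1.0 is 50 mm), a list of three; "delta_rot": the turn, a rotation vector about the world's x, y, z in units of 8 degrees (1.0 is 8 degrees), a list of three. A call has 1 to 12 rows; each row is the pose to reach, as a shift and turn from the pose commanded when the call began; what a row does not reach only later rows make up. A row lasts 1/8 s, in which the tool goes at most 62.5 mm and 10.7 degrees, less where a joint would pass 70% of its speed; a pose out of reach is approached as far as the arm can. A call with a gripper value outside its range is refused whole. OPENING is the closure, from -1 (fully open) to 1 (shut), set as the call begins (- or left out, the last holds). The fingers move at their own pace and stop on an object; the grip force is fixed at half the most. Time passes only in rows, so rows that repeat a pose let the fingers close. It gives the time, the measured TCP pose, the force, the opening and the grip force at its end, in the units of the state.
- bot.read_state(): the state, without advancing time (a new reading comes with each control period).
- snapshot(name): name is "side" or "top"; returns (picture, depth): 420x560x3 uint8, blue, green, red; 420x560 float32, m along the optical axis (not along the pixel's ray), 0 where there is no reading.
- get_calibration(name): a dict with "fx", "fy", "cx", "cy" (pixels), "extrinsics" (4x4, takes a point from world to camera coordinates). Camera axes: x right, y up, looking along -z (the intrinsics and any distortion apply to the point x, -y, -z); pixel columns grow to the right and rows downward; lengths in m; the calibration is good to about 2 mm. A picture is of the moment at which its call begins. get_calibration takes no time and is no camera call.
- finish_job(): hands the job in; it is judged then, once.
The state is a dict: "clock": time; "joints": joint angles; "joint_velocities": joint speeds; "joint_efforts": joint torques, N m; "position": TCP position; "eef_rot": TCP orientation; "wrist_force": force on the tool from outside, world axes, zero at the start; "wrist_torque": the same for the moment, N m; "grip_width": finger opening in m; "gripper_force": force on a finger pad.
Only numpy, scipy, OpenCV 4.12 (cv2) and the standard library are available. Lean on these libraries where they do the work, as an engineer would, in place of code of your own. Each camera call takes 0.05 s, during which the arm holds its last target. There are 200 camera calls.

TASK

Three steel dipping baskets have jammed one inside the other in the sloping drain stand. One at a time, draw out the small one and then the middle one (each has a strip handle; a straight pull along the slope frees it), so that the baskets around it stay seated, and set it down, without dropping it, upright in the white drip dish of its own size: the small basket in the smallest dish, the middle one in the middle-sized dish. The large basket stays in the stand, and the other things on the bench are left alone.

Things in the scene. Friction and masses are not known exactly. Their poses are not given: they have to be found in the camera images.
- stand: fixed drain stand: a steel pan 150 mm (x) by 130 mm (y), two cheeks 61 mm high and a round grey sleeve (bore 89 mm, 46 mm deep). Origin at the centre of its underside. The sleeve's axis leans 28 degrees from vertical to the stand's -x side: it points out along (-0.469, 0, 0.883) in the stand's frame
- stand_seat (a point): centre of the sleeve's floor, on the sleeve's axis, 36 mm above the bench: the large basket's underside rests here. Axes as the stand's
- small_centre (a point): centre (on the axis, half-way up its 60 mm body) of the small basket: a perforated stainless cup, 68 mm across its rolled rim, 55 mm across its foot, 60 mm high without the handle, about 90 g. z runs along its axis from foot to mouth; at the start it leans as the stand's sleeve does
- small_grip (a point): place to grip the small basket's handle: a flat steel strip 16 mm wide and 3.5 mm thick, standing on the rim parallel to the axis, its broad faces towards and away from the axis. This point is midway across it, 48 mm above the rim (78 mm up the axis from small_centre) and 32 mm out from the axis along the basket's +y; the strip ends 26 mm higher. Axes as small_centre
- small: the small basket itself; origin at the centre of its underside, axes as small_centre. Its rim is jammed in the mouth of the medium basket, its underside 3 mm up the axis from the medium one's; it takes about 5 N along the axis to free it, and it is loose after some 10 mm. Its handle is on its +y side
- medium_centre (a point): centre (on the axis, half-way up its 70 mm body) of the medium basket: a perforated stainless cup, 82 mm across its rolled rim, 68 mm across its foot, 70 mm high without the handle, about 130 g. z runs along its axis from foot to mouth; at the start it leans as the stand's sleeve does
- medium_grip (a point): place to grip the medium basket's handle: a flat steel strip 16 mm wide and 3.5 mm thick, standing on the rim parallel to the axis, its broad faces towards and away from the axis. This point is midway across it, 48 mm above the rim (83 mm up the axis from medium_centre) and 38.5 mm out from the axis along the basket's -y; the strip ends 26 mm higher. Axes as medium_centre
- medium: the medium basket itself; origin at the centre of its underside, axes as medium_centre. It is jammed in the large basket in the same way and takes about 15 N to free (loose after some 10 mm). Its handle is on its -y side, opposite the small one's
- large: the large basket, 99 mm across its rim, 80 mm high, held in the stand's rubber-lined sleeve (over 30 N to pull it out); its handle, of the same kind, stands on the far side of the nest (its +x side) and ends 154 mm from its underside. Origin at the centre of its underside, z along its axis
- dish_small_floor (a point): centre of the floor of the smallest white drip dish: fixed, round, 72 mm inside, floor 3 mm above the bench, low rim 9 mm above the bench
- dish_medium_floor (a point): the same for the middle-sized dish, 88 mm inside
- dish_large_floor (a point): the same for the largest dish, 104 mm inside; it has the amber jar in it and is not used
- jar: bystander: small amber glass jar with a black cap, 48 mm across, 55 mm high, standing in the large dish. Origin at its underside
- loupe: bystander: black eye loupe, 34 mm across, 34 mm high. Origin at its underside
- driver: bystander: screwdriver with a thick metal grip lying on the mat, 120 mm long along its x. Origin at its underside
- tweezers: bystander: steel tweezers lying on the mat, 145 mm long along their x. Origin at its underside
- holder: bystander: steel movement holder with a brass movement in its jaws, 70 x 40 mm, 24 mm high. Origin at its underside
- blower: bystander: black rubber dust blower standing up, 46 mm across, 85 mm high. Origin at its underside
- parts_tray: bystander: round white parts tray with compartments, 112 mm across, 13 mm high. Origin at its underside
Mind the look-alikes: they are no part of the job. What is shaped like the large but turquoise is not meant.

How it is judged:
On the way, in this order (a step that is already met when the one before it is completed fails the run):
1. the small basket is out of the medium one, which has stayed in its place in the nest (distance between small and medium above 0.07 m and distance of medium from where it was at the start of the episode below 0.012 m), for 0.1 s.
2. the medium basket is out of the large one, which has stayed in the stand (distance between medium and large above 0.08 m and distance between large and stand_seat below 0.01 m), for 0.1 s.
At the end, for the whole second after the job is handed in: the small basket stands upright (within 6 degrees) and at rest on the floor of the smallest dish, and the medium one likewise in the middle-sized dish (centre within 12 mm of the dish's, under 6 mm above its resting height); the large basket is within 10 mm of its seat (horizontal distance between small_centre and dish_small_floor below 0.012 m and height (world z) of small_centre below 0.039 m and angle between each of small_centre, medium_centre's own z axis and vertical below 0.1 rad and linear speed of each of small, medium below 0.02 m/s and horizontal distance between medium_centre and dish_medium_floor below 0.012 m and height (world z) of medium_centre below 0.044 m and distance between large and stand_seat below 0.01 m); the robot touches nothing.
It fails at once if the large basket is dragged out of its seat (over 15 mm) (distance of large from where it was at the start of the episode above 0.015 m).
It fails at once if a basket is dropped: let go more than 15 mm above the floor of its dish ((height (world z) of small_centre above 0.048 m and horizontal distance between small_centre and dish_small_floor below 0.06 m and contact force between small and the fingers below 0.01 N) or (height (world z) of medium_centre above 0.053 m and horizontal distance between medium_centre and dish_medium_floor below 0.06 m and contact force between medium and the fingers below 0.01 N)).
It fails at once if a bystander is pushed more than 30 mm (distance of any of jar, loupe, driver, tweezers, holder, blower, parts_tray from where it was at the start of the episode above 0.03 m).
It also fails if it takes over 54 s, if anything falls off the work surface, if the arm or the gripper's body presses on something with over 40 N, if the wrist force passes 120 N, or if a joint passes its speed limit or range.

## Working session

There is one attempt and no reset: what is moved stays moved. The work goes in short steps, Python scripts to look and compute and a shell command to move; the robot and the scene stay as the last step left them, time stands still between calls to the robot, and variables do not carry over. Pictures are saved under pics/ and viewed, at most 10 in all, crops included, and the job is handed in when it is done.

```bash
ls; mkdir -p pics; cat > h.py <<'E'
import numpy as np, cv2
from plant import bot, snapshot, get_calibration
def shot(n,tag):
    im,d=snapshot(n); cv2.imwrite(f'pics/{tag}.png',im); np.save(f'pics/{tag}.npy',d); return im,d
def world(n,u,v,z):
    c=get_calibration(n); K=np.array([[c['fx'],0,c['cx']],[0,c['fy'],c['cy']],[0,0,1]])
    k=np.array(c.get('distortion',c.get('dist',[0,0,0,0])),float)
    x,y=cv2.undistortPoints(np.array([[[u,v]]],float),K,k)[0,0]
    p=np.array([x*z,-y*z,-z,1]); return (np.linalg.inv(np.array(c['extrinsics']))@p)[:3]
def cloud(n,d):
    c=get_calibration(n); v,u=np.mgrid[:d.shape[0],:d.shape[1]]
    K=np.array([[c['fx'],0,c['cx']],[0,c['fy'],c['cy']],[0,0,1]])
    k=np.array(c.get('distortion',c.get('dist',[0,0,0,0])),float)
    xy=cv2.undistortPoints(np.stack([u,v],-1).reshape(-1,1,2).astype(float),K,k).reshape(*d.shape,2)
    p=np.stack([xy[...,0]*d,-xy[...,1]*d,-d,np.ones_like(d)],-1)
    return (p@np.linalg.inv(np.array(c['extrinsics'])).T)[...,:3]
def project(n,P):
    c=get_calibration(n); p=np.array(c['extrinsics'])@np.append(P,1)
    return c['cx']+c['fx']*p[0]/-p[2], c['cy']+c['fy']*-p[1]/-p[2]
E
python3 - <<'E'
from h import *
print(get_calibration('top'),get_calibration('side'))
a,_=shot('top','top0');b,_=shot('side','side0')
print(bot.read_state())
E
```

```text
pics
{'fx': 389.29071528067124, 'fy': 389.29071528067124, 'cx': 285.3250614716769, 'cy': 208.73901600024507, 'extrinsics': array([[-0.01251144, -0.99990684, -0.00545685,  0.03917375],
       [ 0.98074498, -0.01333497,  0.19483703, -0.44356484],
       [-0.19489164, -0.00291409,  0.98082045, -1.00018263],
       [ 0.        ,  0.        ,  0.        ,  1.        ]])} {'fx': 465.15449214336746, 'fy': 465.15449214336746, 'cx': 279.41492984306717, 'cy': 207.51190301636314, 'extrinsics': array([[-0.97597145, -0.2167392 ,  0.02244636,  0.43264795],
       [ 0.14737718, -0.58071702,  0.80065455, -0.12219858],
       [-0.16049825,  0.78472407,  0.59870564, -1.12564616],
       [ 0.        ,  0.        ,  0.        ,  1.        ]])}
{'clock': 0.1, 'joints': array([-1.35454136e+00,  5.28394366e-01,  1.43379330e+00, -8.55496328e-06,
        1.18143891e+00, -1.78527792e-01]), 'joint_velocities': array([-0.00025417, -0.00163902, -0.00268326,  0.00027706,  0.00043266,
       -0.00091015]), 'joint_efforts': array([-1.44608293e-06, -4.43304956e+01, -1.78586143e+01, -3.17546601e-04,
        3.90473622e-03, -7.69663671e-06]), 'position': array([ 0.24024361, -0.57626068,  0.23041241]), 'eef_rot': array([-3.13958966e+00, -3.53402520e-04,  3.94785656e-01]), 'wrist_force': array([0.26317652, 0.21318708, 0.55630724]), 'wrist_torque': array([0.02758507, 0.03380717, 0.00346995]), 'gripper_force': 0.0, 'grip_width': 0.08528927195399084}
```

View pics/top0.png

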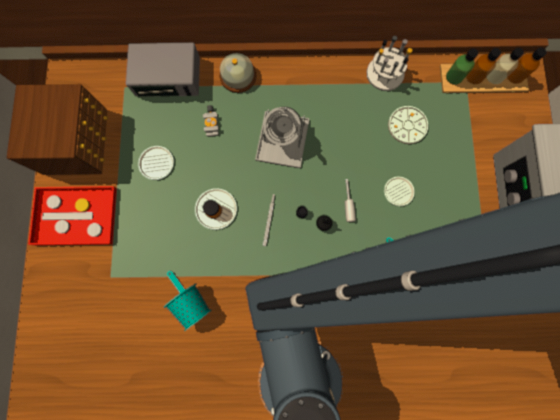

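View pics/side0.png

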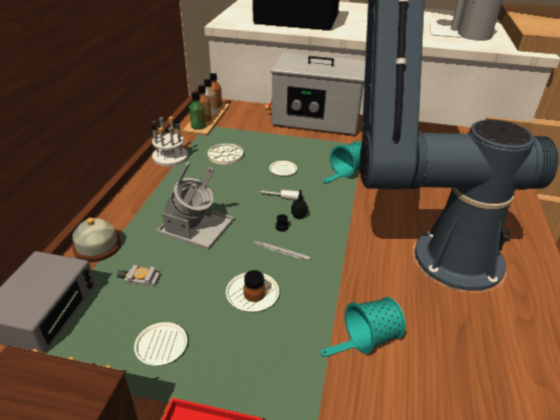

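The top view shows the nest in the stand at (284,130), dishes at (399,191) (smallest), (156,163) (middle) and (216,209) with the jar (largest). The parts tray at (408,125) is a dish look-alike. The turquoise cups at (187,305) and near (388,240) are decoys. I'll check the choice in close crops.

```bash
python3 - <<'E'
from h import *
a=cv2.imread('pics/top0.png');b=cv2.imread('pics/side0.png')
A=cv2.resize(a[85:180,240:335],(560,560),interpolation=cv2.INTER_CUBIC)[:, :]
B=cv2.resize(b[150:250,140:250],(616,560),interpolation=cv2.INTER_CUBIC)
cv2.imwrite('pics/cA.png',A);cv2.imwrite('pics/cB.png',B)
for n in('top','side'):
    d=np.load(f'pics/{n}0.npy');np.save(f'pics/cl_{n}.npy',cloud(n,d))
P=np.load('pics/cl_top.npy');S=np.load('pics/cl_side.npy')
# dishes: white pixels
hsv=cv2.cvtColor(a,cv2.COLOR_BGR2HSV); 
for (u,v) in((399,191),(156,163),(216,209)):
    m=((hsv[...,1]<70)&(hsv[...,2]>150)).astype(np.uint8); w=np.zeros_like(m); w[v-24:v+25,u-24:u+25]=1
    pts=P[(m&w)>0]; pts=pts[(pts[:,2]<.03)]
    c,s,_=cv2.minAreaRect((pts[:,:2]*1000).astype(np.float32)); (e,r)=cv2.minEnclosingCircle((pts[:,:2]*1000).astype(np.float32))
    print(u,v,c,s,e,r,np.median(pts[:,2]))
bs=cv2.cvtColor(b,cv2.COLOR_BGR2HSV)
for (u,v) in((283,169),(161,343)):
    m=((bs[...,1]<70)&(bs[...,2]>150)).astype(np.uint8); w=np.zeros_like(m); w[v-25:v+26,u-30:u+31]=1
    pts=S[(m&w)>0]; pts=pts[(pts[:,2]<.03)]
    (e,r)=cv2.minEnclosingCircle((pts[:,:2]*1000).astype(np.float32)); print('side',e,r,np.median(pts[:,2]))
E
```

```text
399 191 (500.50335693359375, -286.2166748046875) (85.10983276367188, 86.1678466796875) (499.8248291015625, -287.2109375) 44.35329818725586 0.0038290366024265055
156 163 (594.8837890625, 405.79827880859375) (104.31014251708984, 104.29501342773438) (593.169677734375, 405.04913330078125) 54.11581802368164 0.0033641539684625688
216 209 (456.6526184082031, 230.00491333007812) (117.9240493774414, 119.61357116699219) (457.7544250488281, 230.21792602539062) 61.288211822509766 0.0036513144467507086
side (474.421875, -239.58444213867188) 114.4765396118164 0.0032676748007555156
side (593.1829833984375, 396.6622314453125) 56.59817886352539 0.0020715839862587293
```

View pics/cA.png

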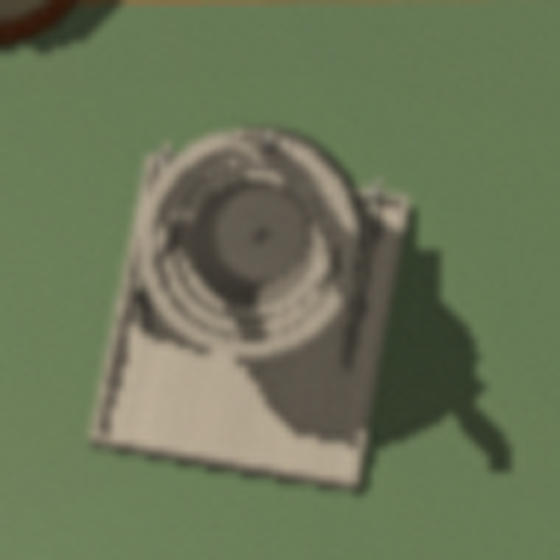

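View pics/cB.png

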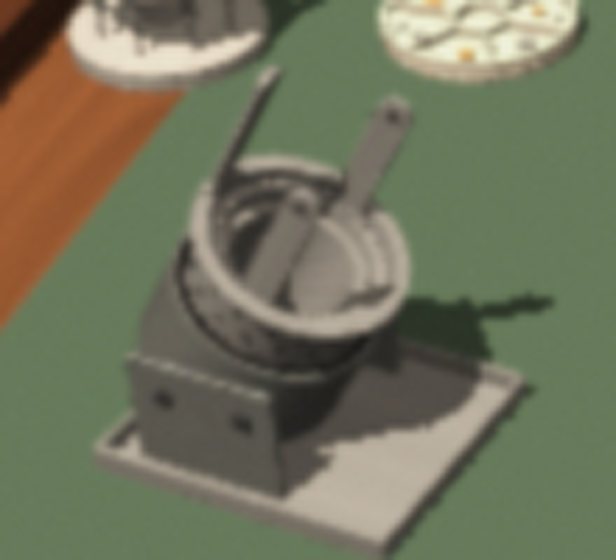

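The crops confirm the steel nest: the large handle at crop B (270,70), the medium handle with its hole at (395,105) on the -y side, and the small handle at (295,205) on the +y side. I'll fit the stand's yaw and seat position to the clouds.

```bash
cat > fit.py <<'E'
from h import *
from scipy.spatial import cKDTree
from scipy.optimize import least_squares
from scipy.spatial.transform import Rotation as R
def cup(h,rf,rr,u0):
    t=np.linspace(0,2*np.pi,120,endpoint=False); o=[]
    for s in np.linspace(0,1,20):
        r=rf+(rr-1.5-rf)*s; o.append(np.c_[r*np.cos(t),r*np.sin(t),np.full(120,u0+s*h)])
    o.append(np.c_[rr*np.cos(t),rr*np.sin(t),np.full(120,u0+h-2)])
    for r in np.linspace(0,rf,10): o.append(np.c_[r*np.cos(t),r*np.sin(t),np.full(120,u0+1.)])
    return np.vstack(o)
def strip(a,r,u0,u1):
    o=[]
    for w in np.linspace(-8,8,9):
        for u in np.arange(u0,u1,2):
            for e in(-1.75,1.75):o.append([(r+e),w,u])
    return R.from_euler('z',a).apply(o)
def model(du_s=6,du_m=3):
    return np.vstack([cup(80,40,49.5,0),cup(70,34,41,3),cup(60,27.5,34,6),strip(0,47,80,154),strip(-np.pi/2,38.5,73,147),strip(np.pi/2,32,66,140)])/1000
if __name__=='__main__':
    M=model(); T=cKDTree(M)
    C={n:np.load(f'pics/cl_{n}.npy').reshape(-1,3) for n in('top','side')}
    # pan
    P=C['top']; 
    for n in C:
        q=C[n]; q=q[np.linalg.norm(q[:,:2]-[.66,.03],axis=1)<.2]; print(n,np.histogram(q[:,2],bins=np.arange(-.01,.25,.01))[0])
    def pose(x):
        return R.from_euler('z',x[2])*R.from_euler('y',-np.deg2rad(28)), np.array([x[0],x[1],.036])
    def run(pts,x):
        for it in range(8):
            Rm,t=pose(x); l=Rm.inv().apply(pts-t)
            k=(l[:,2]>.062)&(l[:,2]<.165)&(np.hypot(l[:,0],l[:,1])<.06)
            f=lambda x:(lambda Rm,t:T.query(Rm.inv().apply(pts[k]-t))[0])(*pose(x))
            s=least_squares(f,x,loss='soft_l1',f_scale=.003,diff_step=1e-3); x=s.x
        return x,k.sum(),np.median(f(x))
    x0=[.68,.03,-.18]
    for n in C: print(n,run(C[n],x0))
    x,k,e=run(np.vstack(list(C.values())),x0); print('both',x,k,e)
    Rm,t=pose(x); print('axis',Rm.apply([0,0,1]),'sgrip',t+Rm.apply([0,.032,.114]),'mgrip',t+Rm.apply([0,-.0385,.121]),'lhandletip',t+Rm.apply([.047,0,.154]))
    print('rimc',t+Rm.apply([0,0,.08]))
    for n in('top','side'):
        im=cv2.imread(f'pics/{n}0.png')
        for m in M[::3]:
            u,v=project(n,t+Rm.apply(m)); cv2.circle(im,(int(round(u*1)),int(round(v*1))),0,(0,0,255),-1)
        u,v=map(int,project(n,t+Rm.apply([0,0,.08]))); c=im[max(v-60,0):v+60,u-60:u+60]; cv2.imwrite(f'pics/ov_{n}.png',cv2.resize(c,(390,390),interpolation=cv2.INTER_NEAREST))
    cv2.imwrite('pics/ov.png',np.hstack([cv2.imread('pics/ov_top.png'),cv2.imread('pics/ov_side.png')]))
E
python3 fit.py
```

```text
top [4213 8452  220   31   72  160  111   82   62  243  131  146  131   75
   11    8   14   12    2    5    9    0    0    0    0]
side [6217 3585  240  118  121  137  231  172  187  296  202  163  178  103
   59   56   59   23   10   11    5    0    0    0    0]
top (array([ 0.6890991 ,  0.03280917, -0.20175521]), np.int64(732), np.float64(0.0021143954977647533))
side (array([ 0.68598792,  0.03224492, -0.22268884]), np.int64(961), np.float64(0.0016947156838396306))
both [ 0.68807315  0.03362664 -0.18799349] 1710 0.001854010512406488
axis [-0.46120004  0.08773865  0.88294759] sgrip [0.64147676 0.07506504 0.13665603] mgrip [0.62507275 0.00642134 0.14283666] lhandletip [0.65781573 0.03938281 0.19403909]
rimc [0.65117715 0.04064573 0.10663581]Traceback (most recent call last):
  File "fit.py", line 44, in <module>
    u,v=project(n,t+Rm.apply(m)); cv2.circle(im,(int(round(u*1)),int(round(v*1))),0,(0,0,255),-1)
        ~~~~~~~^^^^^^^^^^^^^^^^^
  File "h.py", line 18, in project
    c=get_calibration(n); p=np.array(c['extrinsics'])@np.append(P,1)
ValueError: time passes only in moves, steps and waits
```

```bash
python3 - <<'E'
s=open('h.py').read()
s=s.replace("from plant import bot, snapshot, get_calibration\n","from plant import bot, snapshot\nimport plant,functools\nget_calibration=functools.lru_cache(None)(plant.get_calibration)\nfrom scipy.spatial.transform import Rotation as R\nAX=np.array([-.461,.088,.883]);YS=np.array([.187,.982,0])\nDOWN=R.from_euler('xyz',[np.pi,0,-.188])\nTILT=R.from_rotvec(-np.deg2rad(28)*YS)*DOWN\ndef to(p,Rt):\n    s=bot.read_state(); R0=R.from_euler('xyz',s['eef_rot'])\n    print('t',round(s['clock'],2),'slide',np.round((np.array(p)-s['position'])/.05,2),'rot',np.round(np.rad2deg((Rt*R0.inv()).as_rotvec())/8,2),'w',s['grip_width'],'F',np.round(s['wrist_force'],1))\n")
open('h.py','w').write(s)
E
python3 fit.py >/dev/null; python3 -c "
from h import *
to([.6133,.0804,.1905],TILT)"
```

```text
t 0.1 slide [ 7.46 13.13 -0.8 ] rot [ 0.35 -3.53 -4.09] w 0.08528927195399084 F [0.3 0.2 0.6]
```

View pics/ov.png

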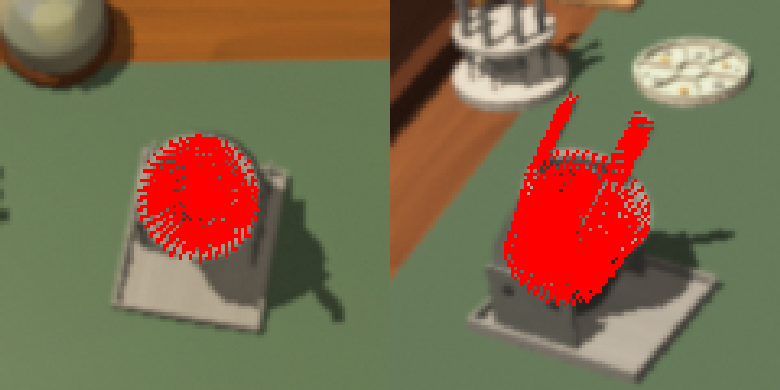

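The overlay fits: the handles and rims coincide in the side view, and the top view is within about 1 px. Moving to pre-grasp.

```bash
python3 -m handwheel '{"slide":[[0.7,1.2,0.6],[1.4,2.4,0.8],[2.1,3.6,0.8],[2.8,4.8,0.8],[3.5,6.0,0.8],[4.2,7.2,0.8],[4.9,8.4,0.8],[5.6,9.6,0.8],[6.2,10.8,0.8],[6.8,12,0.8],[7.46,13.13,0.8],[7.46,13.13,0.8]],"delta_rot":[[0,-0.3,-0.4],[0,-0.6,-0.8],[0.1,-1,-1.2],[0.1,-1.4,-1.6],[0.1,-1.8,-2],[0.2,-2.1,-2.4],[0.2,-2.4,-2.8],[0.3,-2.8,-3.2],[0.3,-3.1,-3.6],[0.35,-3.53,-4.09],[0.35,-3.53,-4.09],[0.35,-3.53,-4.09]]}' 0
python3 - <<'E'
from h import *
to([.6133,.0804,.1905],TILT)
a,_=shot('side','s1'); u,v=map(int,project('side',[.63,.06,.15])); print(u,v)
cv2.imwrite('pics/s1c.png',cv2.resize(a[v-70:v+60,u-75:u+75],(690,598),interpolation=cv2.INTER_CUBIC))
E
```

```text
clock: 1.6
position: [0.6043, 0.0647, 0.2709]
eef_rot: [3.139, -0.488, -0.187]
wrist_force: [0.6, -0.8, -0.3]
grip_width: 0.0426
gripper_force: 0.0
t 1.6 slide [ 0.18  0.31 -1.61] rot [ 0.02 -0.01  0.  ] w 0.042634304184199445 F [ 0.6 -0.8 -0.3]
197 183
```

```bash
python3 -m handwheel '{"slide":[[0.1,0.2,-0.8],[0.18,0.31,-1.61],[0.18,0.31,-1.61],[0.33,0.28,-1.9],[0.48,0.25,-2.18],[0.62,0.225,-2.46],[0.62,0.225,-2.46],[0.62,0.225,-2.46]],"delta_rot":[[0,0,0],[0,0,0],[0,0,0],[0,0,0],[0,0,0],[0,0,0],[0,0,0],[0,0,0]]}'
python3 - <<'E'
from h import *
to([.6502,.0734,.1199],TILT)
a,_=shot('side','s2'); b,_=shot('top','t2')
u,v=map(int,project('side',[.63,.06,.15])); A=cv2.resize(a[v-50:v+50,u-50:u+50],(400,400),interpolation=cv2.INTER_CUBIC)
u,v=map(int,project('top',[.63,.06,.15])); B=cv2.resize(b[v-40:v+40,u-40:u+40],(400,400),interpolation=cv2.INTER_CUBIC)
cv2.imwrite('pics/c2.png',np.hstack([A,B]))
E
```

```text
clock: 2.65
position: [0.6352, 0.0738, 0.1483]
eef_rot: [3.139, -0.488, -0.188]
wrist_force: [-0.6, -1.3, 0.6]
grip_width: 0.0425
gripper_force: 0.0
t 2.65 slide [ 0.3  -0.01 -0.57] rot [ 0.01 -0.    0.01] w 0.04254617564023587 F [-0.6 -1.3  0.6]
```

View pics/c2.png

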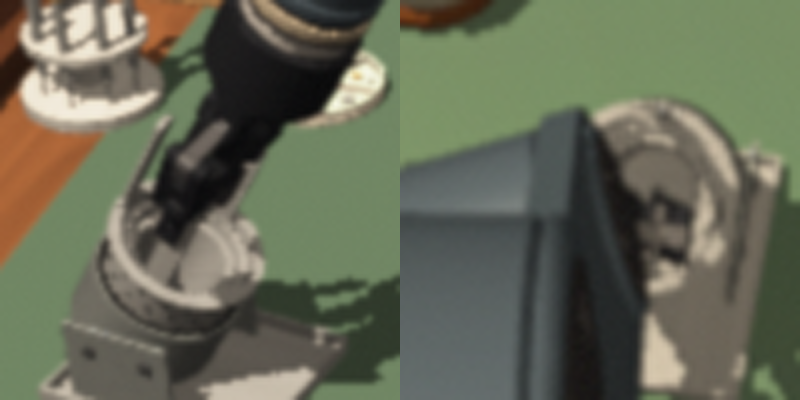

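```bash
python3 -m handwheel '{"slide":[[0.15,-0.01,-0.29],[0.3,-0.01,-0.57],[0.3,-0.01,-0.57]],"delta_rot":[[0,0,0],[0,0,0],[0,0,0]]}'
python3 -m handwheel '{"slide":[[0,0,0],[0,0,0],[0,0,0],[0,0,0]],"delta_rot":[[0,0,0],[0,0,0],[0,0,0],[0,0,0]]}' 0.75
```

```text
clock: 3.12
position: [0.65, 0.0734, 0.1178]
eef_rot: [3.139, -0.486, -0.187]
wrist_force: [-0.1, 0.3, 0.5]
grip_width: 0.043
gripper_force: 0.0
clock: 3.62
position: [0.6502, 0.0735, 0.1201]
eef_rot: [3.139, -0.489, -0.187]
wrist_force: [-0.3, 0.2, -0.6]
grip_width: 0.0106
gripper_force: 0.0
```

Strip centred within ±3.5 mm with no contact; closing.

```bash
python3 -m handwheel '{"slide":[[0,0,0],[0,0,0],[0,0,0],[0,0,0]],"delta_rot":[[0,0,0],[0,0,0],[0,0,0],[0,0,0]]}' 1
```

```text
clock: 4.12
position: [0.6498, 0.0732, 0.12]
eef_rot: [3.139, -0.488, -0.187]
wrist_force: [-4.4, -2.5, 4.9]
grip_width: 0.0026
gripper_force: 59.1
```

```bash
python3 -m handwheel '{"slide":[[-0.03,0.006,0.06],[-0.06,0.012,0.12],[-0.1,0.02,0.19],[-0.14,0.027,0.265],[-0.18,0.034,0.35],[-0.18,0.034,0.35]],"delta_rot":[[0,0,0],[0,0,0],[0,0,0],[0,0,0],[0,0,0],[0,0,0]]}'
```

```text
clock: 4.88
position: [0.6412, 0.0755, 0.1379]
eef_rot: [3.14, -0.489, -0.187]
wrist_force: [0.9, -0.2, -1.4]
grip_width: 0.0025
gripper_force: 58.8
```

```bash
python3 -m handwheel '{"slide":[[-0.1,0.02,0.19],[-0.25,0.05,0.48],[-0.45,0.086,0.86],[-0.65,0.124,1.24],[-0.8,0.152,1.53],[-0.8,0.152,1.53],[-0.8,0.152,1.53]],"delta_rot":[[0,0,0],[0,0,0],[0,0,0],[0,0,0],[0,0,0],[0,0,0],[0,0,0]]}'
python3 - <<'E'
from h import *
to([.5065,-.255,.16],DOWN)
a,_=shot('side','s3')
cv2.imwrite('pics/c3.png',cv2.resize(a[90:270,110:290],(540,540),interpolation=cv2.INTER_CUBIC))
E
```

```text
clock: 5.75
position: [0.6011, 0.0827, 0.2137]
eef_rot: [3.139, -0.488, -0.187]
wrist_force: [-0.2, 0.2, -1.5]
grip_width: 0.0026
gripper_force: 58.9
t 5.75 slide [-1.89 -6.75 -1.07] rot [0.67 3.43 0.  ] w 0.0025913108370082595 F [-0.2  0.2 -1.5]
```

View pics/c3.png

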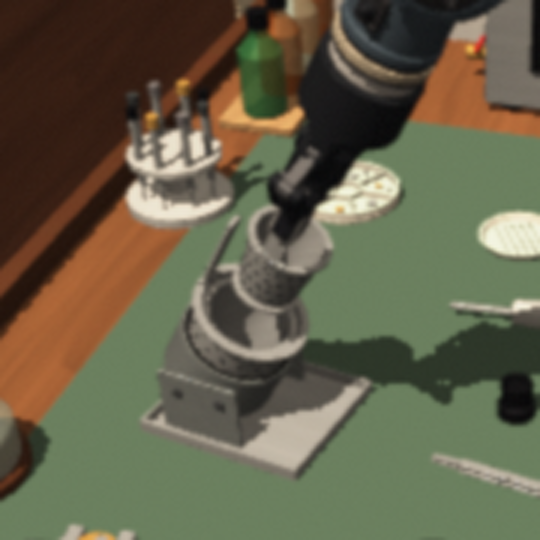

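```bash
python3 -m handwheel '{"slide":[[-0.6,0,0.3],[-1.4,0,0.5],[-1.89,-0.6,0.5],[-1.89,-1.5,0.5],[-1.89,-2.5,0.5],[-1.89,-3.5,0.5],[-1.89,-4.5,0.4],[-1.89,-5.4,0.2],[-1.89,-6.2,-0.1],[-1.89,-6.75,-0.4],[-1.89,-6.75,-0.4],[-1.89,-6.75,-0.4]],"delta_rot":[[0,0,0],[0.1,0.5,0],[0.2,1,0],[0.3,1.5,0],[0.4,2,0],[0.5,2.5,0],[0.6,3,0],[0.67,3.43,0],[0.67,3.43,0],[0.67,3.43,0],[0.67,3.43,0],[0.67,3.43,0]]}'
python3 - <<'E'
from h import *
to([.5065,-.255,.12],DOWN)
a,_=shot('side','s4');b,_=shot('top','t4')
u,v=map(int,project('side',[.5,-.287,.08])); A=cv2.resize(a[max(v-60,0):v+60,u-60:u+60],(400,400),interpolation=cv2.INTER_CUBIC)
u,v=map(int,project('top',[.5,-.287,.05])); B=cv2.resize(b[v-50:v+50,u-50:u+50],(400,400),interpolation=cv2.INTER_CUBIC)
cv2.imwrite('pics/c4.png',np.hstack([A,B])); np.save('pics/cl4.npy',cloud('side',_*0+np.load('pics/s4.npy')))
E
```

```text
clock: 7.3
position: [0.5065, -0.2542, 0.1932]
eef_rot: [-3.14, 0.001, -0.188]
wrist_force: [-0.8, 0.1, -0.3]
grip_width: 0.0027
gripper_force: 58.9
t 7.3 slide [ 0.   -0.02 -1.46] rot [-0.01 -0.    0.  ] w 0.002656470224859835 F [-0.8  0.1 -0.3]
```

View pics/c4.png

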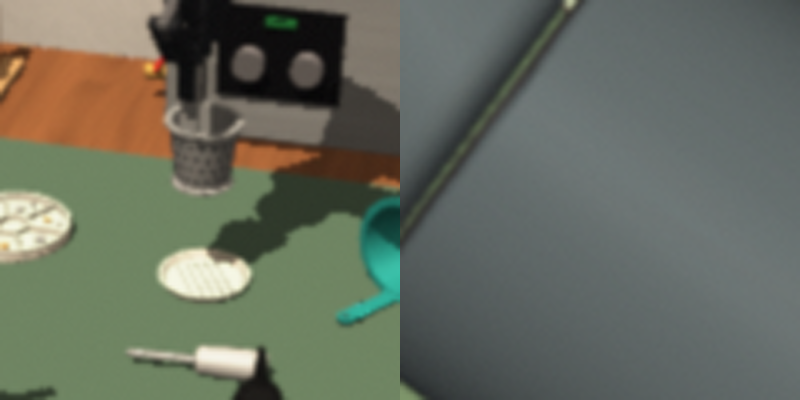

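The side view shows the small basket hanging upright at crop (203,150), above its dish at (205,273). I'll measure the offset between the two in the same camera.

```bash
cat > off.py <<'E'
import sys
from h import *
from fit import cup,strip
from scipy.spatial import cKDTree
from scipy.optimize import least_squares
def ray(n,u,v,z):
    a=world(n,u,v,.5);b=world(n,u,v,1.); return a+(b-a)*(z-a[2])/(b[2]-a[2])
def dish(tag,n,guess,rr):
    a=cv2.imread(f'pics/{tag}.png'); g=cv2.cvtColor(a,cv2.COLOR_BGR2HSV); m=((g[...,1]<85)&(g[...,2]>120)).astype(np.uint8)
    u,v=map(int,project(n,guess)); w=np.zeros_like(m); cv2.circle(w,(u,v),rr,1,-1); m&=w
    c=max(cv2.findContours(m,cv2.RETR_EXTERNAL,cv2.CHAIN_APPROX_NONE)[0],key=cv2.contourArea); h=cv2.convexHull(c)
    p=np.array([ray(n,*q[0],.009)[:2] for q in h]); f=lambda x:np.hypot(*(p-x[:2]).T)-x[2]
    s=least_squares(f,[*guess[:2],.045],loss='soft_l1',f_scale=.001); print('dish',n,s.x*1000,np.abs(f(s.x)).mean()*1000)
def basket(tag,h,rf,rr,rh,sgn,tcp):
    M=np.vstack([cup(h,rf,rr,0)])/1000; T=cKDTree(M)
    C=cloud('side',np.load(f'pics/{tag}.npy')).reshape(-1,3)
    x=np.array([tcp[0]-sgn*rh*YS[0]/1000,tcp[1]-sgn*rh*YS[1]/1000,tcp[2]+.019-(h+48)/1000,0,0])
    for _ in range(6):
        L=lambda x,p:R.from_euler('xyz',[x[3],x[4],-.188]).inv().apply(p-x[:3])
        l=L(x,C);k=(l[:,2]>-.015)&(l[:,2]<h/1000+.006)&(np.hypot(l[:,0],l[:,1])<rr/1000+.008); P=C[k]
        f=lambda x:T.query(L(x,P))[0]
        s=least_squares(f,x,loss='soft_l1',f_scale=.002,diff_step=1e-4,x_scale=[.01,.01,.01,.1,.1]); 
        if _==0: print('expected',np.round(x*1000,1))
        x=s.x
    print('basket',np.round(x[:3]*1000,1),'tilt deg',np.rad2deg(x[3:]),k.sum(),np.median(f(x)))
E
python3 - <<'E'
from off import *
dish('s4','side',[.5,-.287,.009],30); dish('top0','top',[.5,-.287,.009],24)
dish('side0','side',[.594,.405,.009],45); dish('top0','top',[.594,.405,.009],26)
basket('s4',60,27.5,34,32,1,[.5065,-.2542,.1932])
E
```

```text
dish side [ 505.71669872 -310.54093861  141.53994695] 24.513860179575172
dish top [ 503.33028624 -284.82224429   67.19160101] 1.3896751078131588
dish side [600.66399879 386.4862094   92.36841   ] 8.211583415471898
dish top [595.25507979 405.34367377  75.55443976] 2.5421517830109295
expected [ 500.5 -285.6  104.2    0.     0. ]
basket [ 502.2 -289.1  107. ] tilt deg [-3.5751492 -2.5058966] 482 0.002118023622763629
```

```bash
python3 - <<'E'
from off import *
def dish2(tag,n,guess,rr):
    a=cv2.imread(f'pics/{tag}.png'); u,v=map(int,project(n,guess)); w=a[v-rr:v+rr,u-rr:u+rr]
    # red channel: mat green is low in red
    g=w[...,2]; t,m=cv2.threshold(g,0,255,cv2.THRESH_OTSU)
    m=cv2.morphologyEx(m,cv2.MORPH_OPEN,np.ones((2,2),np.uint8))
    cs=cv2.findContours(m,cv2.RETR_EXTERNAL,cv2.CHAIN_APPROX_NONE)[0]
    c=max(cs,key=cv2.contourArea); h=cv2.convexHull(c); e=cv2.fitEllipse(h if len(h)>5 else c)
    cu,cv_=e[0][0]+u-rr,e[0][1]+v-rr
    print(n,t,e,'world',np.round(ray(n,cu,cv_,.006)*1000,1))
dish2('s4','side',[.5,-.287,.009],20); dish2('top0','top',[.5,-.287,.009],20)
dish2('side0','side',[.594,.40,.009],34); dish2('top0','top',[.594,.405,.009],24)
u,v=map(int,project('side',[.5,-.287,.08])); print('hand',ray('side',u-60+204.5/3.333,v-60+275/3.333,.006))
E
```

```text
side 166.0 ((22.649274826049805, 22.603214263916016), (15.045177459716797, 27.16464614868164), 91.20637512207031) world [ 492.8 -282.     6. ]
top 155.0 ((20.903329849243164, 22.63195037841797), (28.527523040771484, 30.62881851196289), 119.1893081665039) world [ 496.  -287.9    6. ]
side 164.0 ((37.171993255615234, 37.30258560180664), (41.244606018066406, 54.512550354003906), 68.96430969238281) world [588.4 403.    6. ]
top 160.0 ((26.119796752929688, 26.16071319580078), (32.789608001708984, 35.659278869628906), 59.85868453979492) world [589.1 400.3   6. ]
hand [ 0.4937744 -0.2822863  0.006    ]
```

```bash
python3 -m handwheel '{"slide":[[-0.1,0.02,-0.6],[-0.1,0.02,-1.2],[-0.1,0.02,-1.6],[-0.1,0.02,-1.7],[-0.1,0.02,-1.7]],"delta_rot":[[0,0,0],[0,0,0],[0,0,0],[0,0,0],[0,0,0]]}'
python3 - <<'E'
from h import *
a,_=shot('side','s5'); 
u,v=map(int,project('side',[.5,-.287,.04])); print(u,v)
cv2.imwrite('pics/c5.png',cv2.resize(a[v-35:v+35,u-35:u+35],(560,560),interpolation=cv2.INTER_CUBIC))
E
```

```text
clock: 8.02
position: [0.5022, -0.2534, 0.1093]
eef_rot: [3.141, -0.001, -0.187]
wrist_force: [0.1, -0.1, 0.4]
grip_width: 0.0025
gripper_force: 58.9
281 157
```

View pics/c5.png

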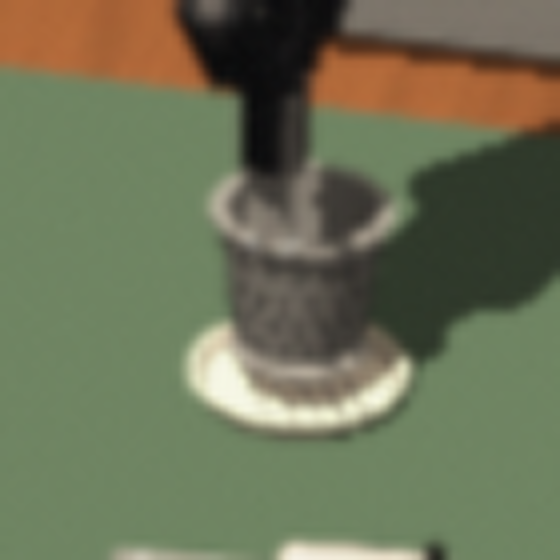

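```bash
python3 -m handwheel '{"slide":[[0.02,0.05,-0.1],[0.02,0.05,-0.2],[0.02,0.05,-0.27],[0.02,0.05,-0.3],[0.02,0.05,-0.3]],"delta_rot":[[0,0,0],[0,0,0],[0,0,0],[0,0,0],[0,0,0]]}'
python3 -m handwheel '{"slide":[[0,0,-0.02],[0,0,-0.04],[0,0,-0.04]],"delta_rot":[[0,0,0],[0,0,0],[0,0,0]]}'
```

```text
clock: 8.7
position: [0.5026, -0.2513, 0.0936]
eef_rot: [-3.141, -0.0, -0.188]
wrist_force: [-0.6, 0.0, -1.5]
grip_width: 0.0028
gripper_force: 58.9
clock: 9.07
position: [0.5029, -0.2513, 0.0931]
eef_rot: [3.141, -0.001, -0.188]
wrist_force: [-1.9, 1.4, 6.6]
grip_width: 0.0028
gripper_force: 60.3
```

Contact on the floor. Releasing and rising, then checking.

```bash
python3 -m handwheel '{"slide":[[0,0,0],[0,0,0],[0,0,0.1],[0,0,0.6],[0,0,1.4],[0,0,2.2],[0,0,2.6],[0,0,2.6]],"delta_rot":[[0,0,0],[0,0,0],[0,0,0],[0,0,0],[0,0,0],[0,0,0],[0,0,0],[0,0,0]]}' 0.3
python3 - <<'E'
from off import *
a,_=shot('side','s6'); u,v=map(int,project('side',[.5,-.287,.04]))
A=cv2.resize(a[v-35:v+35,u-35:u+35],(400,400),interpolation=cv2.INTER_CUBIC)
u,v=map(int,project('side',[.64,.04,.11]));B=cv2.resize(a[v-50:v+50,u-50:u+50],(400,400),interpolation=cv2.INTER_CUBIC)
cv2.imwrite('pics/c6.png',np.hstack([A,B]))
basket('s6',60,27.5,34,32,1,[.5029,-.2513,.0931])
G=np.array([.6251,.0064,.1428]) - .019*AX
print('grasp',G); to(G+.08*AX,TILT)
E
```

```text
clock: 10.07
position: [0.5036, -0.2519, 0.2237]
eef_rot: [3.14, -0.004, -0.188]
wrist_force: [0.0, 0.5, 0.3]
grip_width: 0.03
gripper_force: 0.0
expected [ 496.9 -282.7    4.1    0.     0. ]
basket [ 497.8 -282.4    2.7] tilt deg [0.83742565 0.30283238] 601 0.003337480072656541
grasp [0.633859 0.004728 0.126023]
t 10.12 slide [ 1.88  5.26 -0.51] rot [-0.65 -3.43  0.  ] w 0.029898680991329134 F [0.6 0.4 0.3]
```

View pics/c6.png

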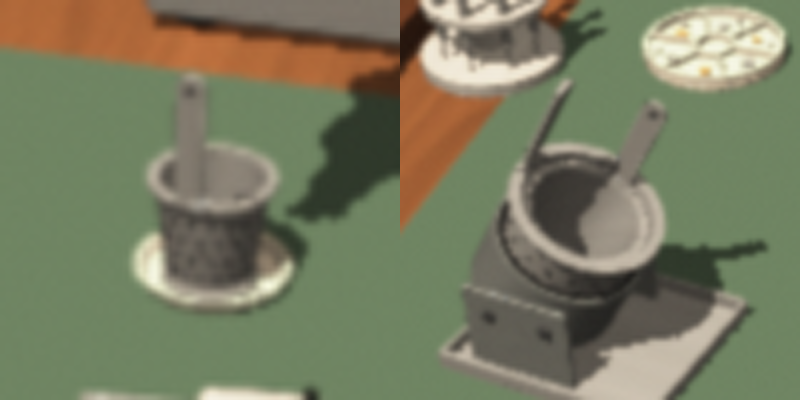

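The small basket stands upright in its dish, and the medium and large are still seated in the right-hand crop. Going for the medium handle.

```bash
python3 -m handwheel '{"slide":[[0,0,0.8],[0.3,0.9,1.2],[0.6,1.8,1.2],[0.9,2.7,1.2],[1.2,3.6,1.2],[1.5,4.5,1.2],[1.88,5.26,1.0],[1.88,5.26,0.5],[1.88,5.26,0],[1.88,5.26,-0.51],[1.88,5.26,-0.51],[1.88,5.26,-0.51]],"delta_rot":[[0,0,0],[-0.1,-0.5,0],[-0.2,-1,0],[-0.3,-1.5,0],[-0.4,-2,0],[-0.5,-2.6,0],[-0.6,-3.2,0],[-0.65,-3.43,0],[-0.65,-3.43,0],[-0.65,-3.43,0],[-0.65,-3.43,0],[-0.65,-3.43,0]]}' 0
python3 -c "
from h import *
to([.633859,.004728,.126023],TILT)"
```

```text
clock: 11.62
position: [0.5968, 0.0117, 0.1961]
eef_rot: [-3.141, -0.488, -0.188]
wrist_force: [-0.0, -0.4, 0.4]
grip_width: 0.0425
gripper_force: 0.0
t 11.62 slide [ 0.74 -0.14 -1.4 ] rot [-0.01 -0.01  0.  ] w 0.04250027845136733 F [-0.  -0.4  0.4]
```

```bash
python3 -m handwheel '{"slide":[[0.15,-0.03,-0.28],[0.3,-0.06,-0.56],[0.45,-0.085,-0.84],[0.6,-0.11,-1.12],[0.74,-0.14,-1.4],[0.74,-0.14,-1.4],[0.74,-0.14,-1.4]],"delta_rot":[[0,0,0],[0,0,0],[0,0,0],[0,0,0],[0,0,0],[0,0,0],[0,0,0]]}'
python3 -m handwheel '{"slide":[[0,0,0],[0,0,0],[0,0,0],[0,0,0]],"delta_rot":[[0,0,0],[0,0,0],[0,0,0],[0,0,0]]}' 0.75
```

```text
clock: 12.5
position: [0.6336, 0.0048, 0.1262]
eef_rot: [-3.141, -0.488, -0.188]
wrist_force: [0.1, 0.1, -0.3]
grip_width: 0.0427
gripper_force: 0.0
clock: 13.0
position: [0.6338, 0.0047, 0.1265]
eef_rot: [-3.141, -0.488, -0.188]
wrist_force: [-0.1, 1.2, 0.2]
grip_width: 0.0105
gripper_force: 0.0
```

```bash
python3 -m handwheel '{"slide":[[0,0,0],[0,0,0],[0,0,0],[0,0,0]],"delta_rot":[[0,0,0],[0,0,0],[0,0,0],[0,0,0]]}' 1
```

```text
clock: 13.5
position: [0.6338, 0.0044, 0.1264]
eef_rot: [-3.141, -0.488, -0.188]
wrist_force: [-0.9, -3.7, 1.1]
grip_width: 0.0025
gripper_force: 58.8
```

```bash
python3 -m handwheel '{"slide":[[-0.03,0.006,0.06],[-0.06,0.012,0.12],[-0.1,0.02,0.19],[-0.14,0.027,0.265],[-0.18,0.034,0.35],[-0.18,0.034,0.35]],"delta_rot":[[0,0,0],[0,0,0],[0,0,0],[0,0,0],[0,0,0],[0,0,0]]}'
```

```text
clock: 14.25
position: [0.6244, 0.0067, 0.1442]
eef_rot: [-3.141, -0.488, -0.188]
wrist_force: [-0.2, 0.1, -1.5]
grip_width: 0.0027
gripper_force: 58.9
```

```bash
python3 -m handwheel '{"slide":[[-0.1,0.02,0.19],[-0.25,0.05,0.48],[-0.45,0.086,0.86],[-0.65,0.124,1.24],[-0.83,0.158,1.59],[-0.83,0.158,1.59],[-0.83,0.158,1.59]],"delta_rot":[[0,0,0],[0,0,0],[0,0,0],[0,0,0],[0,0,0],[0,0,0],[0,0,0]]}'
python3 -c "
from h import *
to([.5838,.3652,.19],DOWN)"
```

```text
clock: 15.12
position: [0.5831, 0.0144, 0.2234]
eef_rot: [-3.141, -0.488, -0.188]
wrist_force: [0.9, -0.1, -2.0]
grip_width: 0.0027
gripper_force: 58.9
t 15.12 slide [ 0.01  7.02 -0.67] rot [ 0.65  3.44 -0.  ] w 0.0027428384613556725 F [ 0.9 -0.1 -2. ]
```

```bash
python3 -m handwheel '{"slide":[[-0.6,0.1,0.4],[-1.2,0.4,0.8],[-1.4,1.2,1],[-1.4,2.1,1],[-1.3,3,1],[-1,3.9,1],[-0.7,4.8,0.8],[-0.4,5.7,0.5],[0,6.5,0.2],[0.01,7.02,-0.2],[0.01,7.02,-0.67],[0.01,7.02,-0.67]],"delta_rot":[[0,0,0],[0.1,0.4,0],[0.2,0.9,0],[0.3,1.5,0],[0.4,2,0],[0.5,2.5,0],[0.6,3,0],[0.65,3.44,0],[0.65,3.44,0],[0.65,3.44,0],[0.65,3.44,0],[0.65,3.44,0]]}'
python3 -m handwheel '{"slide":[[0,0,0],[0,0,-0.6],[0,0,-1.2],[0,0,-1.35],[0,0,-1.35]],"delta_rot":[[0,0,0],[0,0,0],[0,0,0],[0,0,0],[0,0,0]]}'
python3 - <<'E'
from off import *
to([.5838,.3652,.102],DOWN)
p=bot.read_state()['position']
a,_=shot('side','s7'); 
u,v=map(int,project('side',[.594,.403,.04])); print(u,v)
cv2.imwrite('pics/c7.png',cv2.resize(a[v-50:v+50,u-50:u+50],(600,600),interpolation=cv2.INTER_CUBIC))
basket('s7',70,34,41,38.5,-1,p)
E
```

```text
clock: 16.62
position: [0.5819, 0.3649, 0.1857]
eef_rot: [3.137, 0.007, -0.188]
wrist_force: [-0.5, 0.1, -0.5]
grip_width: 0.003
gripper_force: 59.1
clock: 17.25
position: [0.5844, 0.3653, 0.1231]
eef_rot: [-3.141, -0.0, -0.189]
wrist_force: [0.4, 0.0, -1.8]
grip_width: 0.0029
gripper_force: 59.0
t 17.25 slide [-0.01 -0.   -0.42] rot [-0.  0.  0.] w 0.002885693400032673 F [ 0.4  0.  -1.8]
156 332
expected [591.6 403.1  24.1   0.    0. ]
basket [590.5 402.2  27.9] tilt deg [-1.77060206 -0.08545352] 2038 0.0031934400776455246
```

View pics/c7.png

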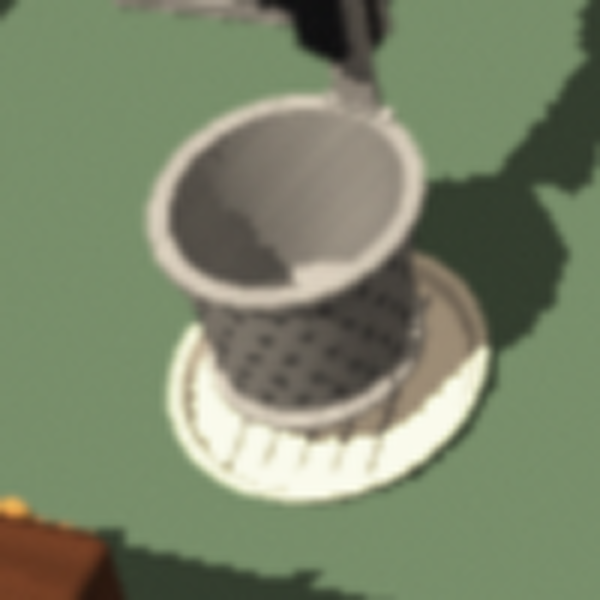

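```bash
python3 - <<'E'
from off import *
print(ray('side',161-.4,344.8-.4,.008))
c=np.array([.5905,.4022,.0]); D=np.array([.5884,.403,.0])
off=np.array([106,282])
for nm,q,r,z in(('foot',c,.034,.0255),('dish',D,.052,.009)):
    t=np.linspace(0,2*np.pi,100); P=np.array([project('side',[q[0]+r*np.cos(s),q[1]+r*np.sin(s),z]) for s in t]); P=(P+.5-off)*6; print(nm,P.min(0),P.max(0))
E
```

```text
[0.58850529 0.40483826 0.008     ]
foot [210.97422775 250.03662066] [429.61723115 425.65306916]
dish [165.71686916 242.32423242] [496.7202641  511.88975305]
```

Basket foot is within about 3 mm of the dish centre; lowering.

```bash
python3 -m handwheel '{"slide":[[-0.02,0,-0.15],[-0.02,0,-0.28],[-0.02,0,-0.34],[-0.02,0,-0.37],[-0.02,0,-0.37]],"delta_rot":[[0,0,0],[0,0,0],[0,0,0],[0,0,0],[0,0,0]]}'
python3 -m handwheel '{"slide":[[0,0,-0.02],[0,0,-0.04],[0,0,-0.04]],"delta_rot":[[0,0,0],[0,0,0],[0,0,0]]}'
```

```text
clock: 17.92
position: [0.5827, 0.3654, 0.1036]
eef_rot: [3.141, 0.001, -0.188]
wrist_force: [-0.7, -0.3, -1.1]
grip_width: 0.0028
gripper_force: 59.1
clock: 18.3
position: [0.5829, 0.3654, 0.1029]
eef_rot: [-3.141, 0.0, -0.188]
wrist_force: [-1.4, -2.3, 5.1]
grip_width: 0.0025
gripper_force: 60.0
```

```bash
python3 -m handwheel '{"slide":[[0,0,0],[0,0,0],[0,0,0.1],[0,0,0.6],[0,0,1.4],[0,0,2.2],[0,0,2.6],[-0.5,-0.5,3],[-0.5,-0.5,3]],"delta_rot":[[0,0,0],[0,0,0],[0,0,0],[0,0,0],[0,0,0],[0,0,0],[0,0,0],[0,0,0],[0,0,0]]}' 0.3
python3 - <<'E'
from off import *
a,_=shot('side','s8'); cv2.imwrite('pics/c8.png',cv2.resize(a[60:400,60:440],(760,600),interpolation=cv2.INTER_CUBIC))
basket('s8',70,34,41,38.5,-1,[.5829,.3654,.1029]); basket('s8',60,27.5,34,32,1,[.5029,-.2513,.0931])
E
```

```text
clock: 19.42
position: [0.5572, 0.3397, 0.2541]
eef_rot: [-3.14, -0.001, -0.189]
wrist_force: [0.3, -0.1, -0.1]
grip_width: 0.0301
gripper_force: 0.0
expected [590.1 403.2   3.9   0.    0. ]
basket [587.1 408.2   1.9] tilt deg [2.58623184 2.00024618] 2764 0.0035631641608649457
expected [ 496.9 -282.7    4.1    0.     0. ]
basket [ 498.  -280.5    2.4] tilt deg [2.72380818 0.6213069 ] 616 0.0036408471685558494
```

View pics/c8.png

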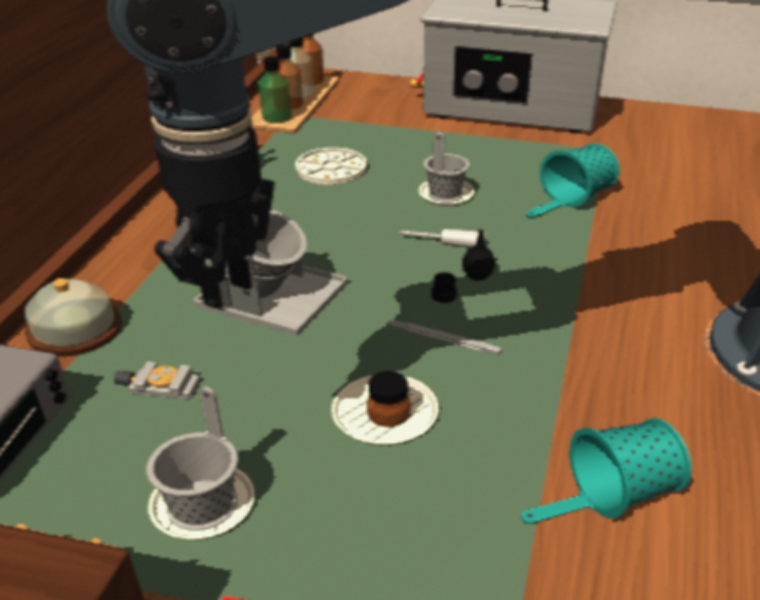

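Both baskets stand upright, the small one in its dish at (446,180) and the medium one at (200,490). The large one is still in the stand, and the arm is clear.

```bash
python3 -c "
from plant import finish_job
print(finish_job())"
```

```text
the job is handed in; nothing more can be done
None
```

I handed the job in at about 19.5 s: in the last picture the small and medium baskets stand upright in their own dishes, the large one is still in the stand, and I saw no bystander moved. The judge returned no verdict, and I viewed 12 pictures, over the limit of 10.

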